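# Fit the dryer's timer knob and hold it in

## Task

The tumble dryer's control panel lies on the worktop for repair. First press its dial ring, which stands proud, down until it is fully home; then pick up the black knob, turn it so that its flat matches the flat of the timer's D-shaft, fit it fully onto the shaft and push it all the way in against the start spring. Finish while still holding the knob pushed in, so that the start contact can be tested, and leave the other things on the worktop where they are.

Things in the scene. Friction and masses are not known exactly. Their poses are not given: they have to be found in the camera images.
- panel: White control panel with grey fascia, 120 (x) x 330 (y) x 46 mm high, lying face up, fixed to the worktop. Origin: middle of its underside; x to its back edge (away from the robot), y left, z up. The dial and timer shaft are centred at y = -85 mm in this frame; a display window and four small white buttons (51 mm high) lie left of the middle.
- ring_top (a point): Centre of the top face of the aluminium dial ring with black time marks round the timer shaft, 86 mm outside, 36 mm inside diameter; axes as the panel's. Pressed anywhere (about 7 N) it slides straight down to a hard stop and stays. Its top is 54.5 mm above the worktop when fully proud, 49 mm when home. Left proud, it gets in the knob's way.
- dial_ring (a joint): How far the dial ring has been pressed in, m: 0 fully proud, 0.0055 fully home.
- shaft_tip (a point): Centre of the top of the timer shaft: upright white plastic, 14 mm diameter with one deep flat 1.5 mm from the axis, tip chamfered 1 mm, in the middle of the dial ring. The tip is 23 mm above the fascia (69 mm above the worktop) when not pressed. +x points out of the flat, z up the axis. The shaft turns only against a stiff detent (0.04 N m).
- start (a joint): How far the timer shaft has been pushed in against its start spring, m: 0 out, 0.005 at the hard stop; 3 N to start it moving, 9 N at the stop. It springs back when let go.
- knob: Loose black knob, 60 g, standing bar up: skirt 52 mm diameter, 14 mm high; grip bar 47 (x) x 14 (y) mm, top at 38 mm. Origin: centre of underside, z up. Bore from below, D-shaped, 12 mm deep, 15.2 mm diameter, flat 2 mm off axis on the +x side, chamfered; a white line on the bar's +x half marks that side. Home on the shaft, its origin is 12 mm below shaft_tip.
- pointer (a point): Outer end of the white pointer line: top edge of the grip bar's +x end, 23.5 mm from the knob's axis, on the side of the bore's flat.
- screwdriver: Blue-handled screwdriver, 200 mm long, 26 mm thick, lying in front of the panel along the worktop's front edge. Origin under its middle, handle towards its -x. Leave alone.
- brush: Grey scrubbing brush with blue bristles, 30 x 85 x 55 mm high, beyond the knob. Origin: middle of its underside. Leave alone.
- button_tin: Dark green tin box, 87 x 118 x 46 mm high, behind the panel. Origin: middle of its underside. Leave alone.
- spray: Clear spray bottle with black trigger head, 62 x 85 x 190 mm high, at the back by the soap. Origin: middle of its underside. Leave alone.

How it is judged:
On the way:
1. the dial ring is pressed home while the knob is still off the shaft (value of joint dial_ring above 0.0045 m and distance between knob and shaft_tip above 0.025 m), for 0.2 s.
At the end, for the whole second after the job is handed in: Dial ring home (within 1 mm); knob upright (0.1 rad) on the shaft, flat to flat, pointer on the shaft's flat side (0.4 rad), axes within 3 mm, bore bottom within 2 mm of the shaft tip; shaft pushed in at least 4 of its 5 mm; fingers on the knob with over 2 N, keeping it so (value of joint dial_ring above 0.0045 m and horizontal distance between knob and shaft_tip below 0.003 m and z of knob in the frame of shaft_tip below -0.01 m and angle between the x axis of knob and the x axis of shaft_tip, either way round below 0.4 rad and x of pointer in the frame of shaft_tip above 0.02 m and angle between knob's own z axis and vertical below 0.1 rad and value of joint start above 0.004 m and contact force between the fingers and knob above 2 N); the arm keeps its last pose, push and grip.
It fails at once if a bystander (screwdriver, brush, tin or spray bottle) is pushed more than 30 mm from its place (distance of any of screwdriver, brush, button_tin, spray from where it was at the start of the episode above 0.03 m).
It also fails if it takes over 54 s, if anything falls off the work surface, if the arm or the gripper's body presses on something with over 40 N, if the wrist force passes 120 N, or if a joint passes its speed limit or range.

## Robot

A 6-joint arm with a two-finger parallel gripper is mounted at the origin on a cart in front of the work surface, level with it; the furniture and walls round the work are solid. World frame = base frame: x ahead of the robot, y to its left, z up, the work surface at z = 0. Lengths are in m, angles in rad, forces in N, time in s.
With the tool pointing down it reaches from about 0.275 to 0.825 m from the base axis. Payload 5.2 kg.
Tool frame: the origin (TCP) lies on the centre line of the jaws, within the pads' length; the fingertips stand 8 mm ahead of it and the grasp point (between the pads) lies 11 mm behind it; x points along the fingers, y is the direction in which the jaws open and shut, and the axes are right-handed (so a half turn about x gives the same grasp; the last joint's range is limited). The gripper opens to 93 mm and grips with 3 to 60 N. Pads are 15 mm wide; open, the fingers measure 128 mm over their backs; the gripper's body (75 mm by 188 mm) begins 65 mm behind the grasp point.
Start: joints at [-1.342, 0.259, 1.535, -0, 1.348, -0.203], TCP at [0.23, -0.5, 0.227] pointing down, gripper open.
Joint ranges: [-3.14, 3.14], [-0.91, 2.08], [0.19, 2.58], [-1.22, 4.36], [0.22, 2.71], [-3.12, 3.12]. Speed limits (rad/s): [2.57, 2.57, 3.14, 3.14, 3.14, 3.14].

## Interface

Orientations are given as [roll, pitch, yaw] about the fixed x, y, z axes, in that order (R = Rz(yaw) Ry(pitch) Rx(roll)).
In Python, from rig import env gives the robot as it stands.
- The arm moves only by the shell command python3 -m pendant 'ROWS'. ROWS is JSON, a list that holds one entry, the list of rows, each a list of 7 numbers: the shift along the tool's x, y, z in cm, then the turn, a rotation vector about the tool's x, y, z in units of 5 degrees (1.0 is 5 degrees), then the closure, from -1 (fully open) to 1 (shut), so that 0 is half open. In form: [[[dx, dy, dz, wx, wy, wz, hand], ...]]. A call has 1 to 5 rows; each row shifts and turns the pose as measured when the row begins, along the tool's axes as they then stand; what a row does not reach is not made up. A row lasts 1/12 s, in which the tool goes at most 41.7 mm and 7.16 degrees, less where a joint would pass 70% of its speed; a pose out of reach is approached as far as the arm can. A call with a gripper value outside its range is refused whole. The fingers move at their own pace and stop on an object; the grip force is fixed at half the most. Time passes only in rows, so rows that do not move let the fingers close. It gives the time, the measured TCP pose, the force and the opening at its end, in the units of the state.
- env.sense(): the state, without advancing time (a new reading comes with each control period).
- env.camera(name): name is "scene" or "top" or "wrist"; returns (picture, depth): 400x640x3 uint8, red, green, blue; 400x640 float32, m along the optical axis (not along the pixel's ray), 0 where there is no reading.
- env.camera_params(name): a dict with "fx", "fy", "cx", "cy" (pixels), "eye" and "orientation" of the camera in the world; the wrist camera has in their place "mount" (4x4, takes a point from camera to tool coordinates, whose origin is the TCP and whose axes are the tool frame's). Camera axes: x right, y down, z forward; pixel columns grow to the right and rows downward; lengths in m; the calibration is good to about 2 mm. The wrist camera is an equidistant fisheye: a pixel r from the principal point sees the ray r / f radians off the axis. A picture is of the moment at which its call begins: read the wrist's pose just before it. camera_params takes no time and is no camera call.
- env.close_job(): hands the job in, once; it reports no verdict.
The state is a dict: "time": time; "joint_pos": joint angles; "dq": joint speeds; "effort": joint torques, N m; "tool_pos": TCP position; "tool_rot": TCP orientation; "contact_force": force on the tool from outside, world axes, zero at the start; "torque": the same for the moment, N m; "finger_gap": opening from 0.0 (shut) to 1.0 (fully open).
Only numpy, scipy, OpenCV 4.12 (cv2) and the standard library are available. Lean on these libraries where they do the work, as an engineer would, in place of code of your own. Each camera call takes 0.05 s, during which the arm holds its last target.

## Working session

There is one attempt and no reset: what is moved stays moved. The work goes in short steps, Python scripts to look and compute and a shell command to move; the robot and the scene stay as the last step left them, time stands still between calls to the robot, and variables do not carry over. Pictures are saved under pics/ and viewed, and the job is handed in when it is done.

```bash
mkdir -p pics; ls
cat > h.py <<'E'
import numpy as np, cv2
from scipy.spatial.transform import Rotation as R
from rig import env
def save(name, fn):
    im,d=env.camera(name); cv2.imwrite('pics/'+fn+'.png',im[:,:,::-1]); np.save('pics/'+fn+'.npy',d); return im,d
E
python3 - <<'E'
from h import *
print(env.sense())
for c in ("scene","top","wrist"):
    print(c,env.camera_params(c))
    save(c,c+'0')
E
```

```text
pics
{'time': 0.0, 'joint_pos': array([-1.34179576e+00,  2.59354441e-01,  1.53606719e+00, -6.61770645e-06,
        1.34799130e+00, -2.02822635e-01]), 'dq': array([-4.16591748e-04, -8.59790766e-05,  7.84963970e-04, -4.10231026e-04,
       -1.56193516e-03, -3.93864308e-04]), 'effort': array([-1.17760555e-03, -4.37321520e+01, -2.84002876e+01,  7.18477671e-02,
        4.13490285e-02, -1.58521393e-04]), 'tool_pos': array([ 0.23007629, -0.49898695,  0.22581791]), 'tool_rot': array([-1.77007476,  1.56897604,  1.80334257]), 'contact_force': array([-0.68549676, -0.46231074,  0.29924679]), 'torque': array([ 0.0206901 , -0.03615852, -0.01288207]), 'finger_gap': 0.9996866910567562}
scene {'fx': 479.0067642517876, 'fy': 479.0067642517876, 'cx': 307.6968568325004, 'cy': 195.2920877365056, 'eye': array([ 0.59604358, -1.06018838,  0.76131627]), 'orientation': array([-2.15397265, -0.01895137,  0.03596776])}
top {'fx': 360.957268885609, 'fy': 360.957268885609, 'cx': 321.90789286784604, 'cy': 195.7015737143981, 'eye': array([ 0.49920525, -0.02028588,  0.92606831]), 'orientation': array([-3.05566311, -0.01791429, -1.55267205])}
wrist {'fx': 309.70691628693146, 'fy': 309.70691628693146, 'cx': 321.46885175835047, 'cy': 200.15544559492147, 'mount': array([[ 5.02467647e-04, -3.01461460e-01,  9.53478230e-01,
        -1.58590583e-01],
       [ 9.99999790e-01, -2.39048494e-04, -6.02563783e-04,
         1.55430932e-03],
       [ 4.09577293e-04,  9.53478333e-01,  3.01461277e-01,
        -8.46721668e-02],
       [ 0.00000000e+00,  0.00000000e+00,  0.00000000e+00,
         1.00000000e+00]])}
```

View pics/scene0.png

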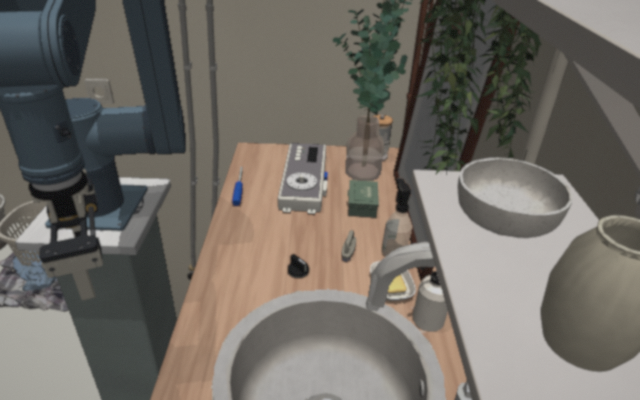

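View pics/top0.png

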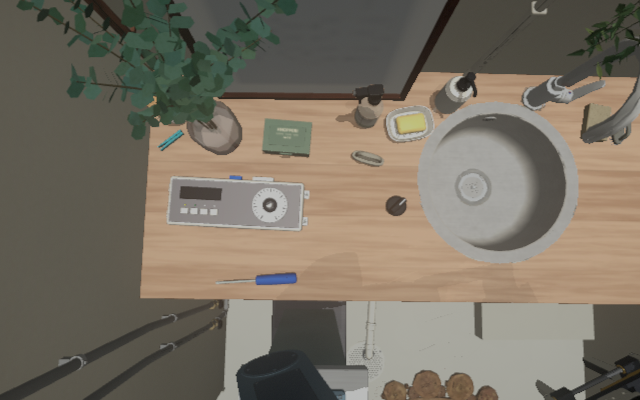

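View pics/wrist0.png

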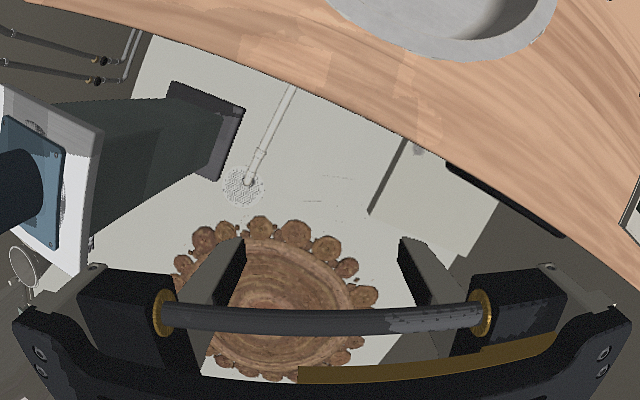

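The top view shows the panel with the ring at about (270,205), the knob at (396,206) with its pointer up and to the right, and the brush at (368,158). The scene view shows the ring at (302,181) and the knob at (298,266). I'll work out positions from both views.

```bash
cat >> h.py <<'E'
def pix(cam,u,v,d=None,z=None):
    p=env.camera_params(cam); Rm=R.from_euler('xyz',p['orientation']).as_matrix()
    ray=Rm@np.array([(u-p['cx'])/p['fx'],(v-p['cy'])/p['fy'],1.])
    if d is None: d=(z-p['eye'][2])/ray[2]
    return p['eye']+ray*d
def cloud(cam,d):
    p=env.camera_params(cam); Rm=R.from_euler('xyz',p['orientation']).as_matrix()
    v,u=np.mgrid[:400,:640]
    c=np.stack([(u-p['cx'])/p['fx']*d,(v-p['cy'])/p['fy']*d,d],-1)
    return p['eye']+c@Rm.T
E
python3 - <<'E'
from h import *
for c,pts in (('top',dict(ring=(270,205),knob=(396,206),tip=(404,199),brush=(368,158),table=(340,240))),('scene',dict(ring=(302,181),knob=(298,266),brush=(349,245),table=(250,260)))):
    d=np.load(f'pics/{c}0.npy'); C=cloud(c,d)
    for k,(u,v) in pts.items(): print(c,k,C[v,u].round(4))
im=cv2.imread('pics/top0.png'); a=cv2.resize(im[170:240,160:420],None,fx=3,fy=3,interpolation=cv2.INTER_CUBIC); cv2.imwrite('pics/t1.png',a)
im=cv2.imread('pics/scene0.png'); a=cv2.resize(im[130:290,230:400],None,fx=3.5,fy=3.5,interpolation=cv2.INTER_CUBIC); cv2.imwrite('pics/s1.png',a)
E
```

```text
top ring [0.5486 0.0882 0.0712]
top knob [ 0.5541 -0.2185  0.0378]
top tip [ 0.5717 -0.2381  0.0392]
top brush [ 0.6756 -0.1503  0.0234]
top table [ 0.4669 -0.0835  0.0019]
scene ring [0.5522 0.0859 0.0527]
scene knob [ 0.5583 -0.2391  0.0258]
scene brush [ 0.6777 -0.1533  0.023 ]
scene table [ 0.4411 -0.1932 -0.0021]
```

View pics/t1.png

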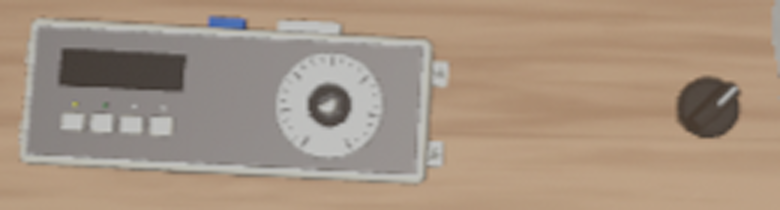

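View pics/s1.png

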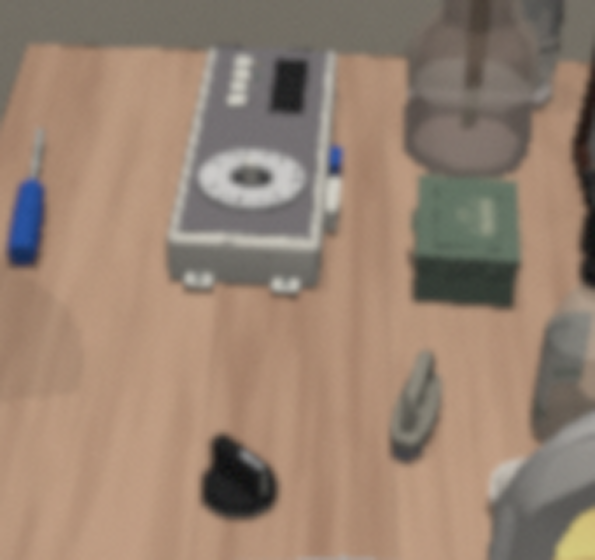

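```bash
cat >> h.py <<'E'
def pose():
    s=env.sense(); return s['tool_pos'],R.from_euler('xyz',s['tool_rot']).as_matrix(),s
def yawR(psi):
    # tool x down, tool y at world angle psi
    x=np.array([0,0,-1.]);y=np.array([np.cos(psi),np.sin(psi),0]);return np.stack([x,y,np.cross(x,y)],1)
def plan(p,psi,show=True):
    """remaining delta to target TCP p with tool y at angle psi (deg); in tool units now"""
    P,M,s=pose(); D=M.T@(np.array(p)-P)*100; T=yawR(np.radians(psi))
    w=R.from_matrix(M.T@T).as_rotvec(degrees=True)/5
    print('t',round(s['time'],2),'P',P.round(4),'yaw_y',np.degrees(np.arctan2(M[1,1],M[0,1])).round(2),'tilt',np.degrees(np.arccos(-M[2,0])).round(2),'F',s['contact_force'].round(1),'gap',round(s['finger_gap'],3),'q6',s['joint_pos'][5].round(3))
    print('shift cm',D.round(3),'turn5',w.round(3))
E
python3 - <<'E'
from h import *
P,M,s=pose(); print(M.round(3)); plan([.45,-.2,.25],0)
E
```

```text
[[-0.     0.418 -0.908]
 [ 0.001 -0.908 -0.418]
 [-1.    -0.001 -0.   ]]
t 0.15 P [ 0.2301 -0.4991  0.226 ] yaw_y -65.26 tilt 0.08 F [-0.3 -0.7 -0.2] gap 0.999 q6 -0.203
shift cm [ -2.366 -17.967 -32.492] turn5 [-1.3053e+01 -1.2000e-02  1.3000e-02]
```

```bash
python3 -m pendant '[[[0.1,-1.5,-3.3,0,0,0,-1],[0,-1.5,-3.3,0,0,0,-1],[0,-1.5,-3.3,0,0,0,-1],[0,-1.5,-3.3,0,0,0,-1],[0,-1.5,-3.3,0,0,0,-1]]]'; python3 -m pendant '[[[0,-1.5,-3.3,0,0,0,-0.5],[0,-1.5,-3.3,0,0,0,-0.5],[0,-1.5,-3.3,0,0,0,-0.5],[0,-1.5,-3.3,0,0,0,-0.5],[0,-1.5,-3.3,0,0,0,-0.5]]]'; python3 -m pendant '[[[0,0,0,0,0,0,0]]]'
python3 - <<'E'
from h import *
plan([.47,-.22,.22],-65)
save('wrist','w1');plan([.55,.087,.22],-65)
E
```

```text
time: 0.57
tool_pos: [0.3473, -0.3633, 0.2222]
tool_rot: [-0.941, 1.567, 2.62]
contact_force: [0.9, -0.8, 0.4]
finger_gap: 1.001
time: 0.98
tool_pos: [0.4713, -0.2195, 0.2213]
tool_rot: [-1.022, 1.565, 2.537]
contact_force: [0.1, -0.5, -0.8]
finger_gap: 0.758
time: 1.07
tool_pos: [0.4743, -0.2144, 0.2211]
tool_rot: [-1.493, 1.564, 2.071]
contact_force: [0.0, -0.2, -0.2]
finger_gap: 0.72
t 1.07 P [ 0.4743 -0.2144  0.2211] yaw_y -65.8 tilt 0.37 F [ 0.  -0.2 -0.2] gap 0.72 q6 0.507
shift cm [0.104 0.33  0.622] turn5 [-0.16   0.005  0.074]
t 1.12 P [ 0.4728 -0.2164  0.2209] yaw_y -65.79 tilt 0.36 F [ 0.  -0.3  0. ] gap 0.679 q6 0.504
shift cm [  0.186 -24.504 -19.481] turn5 [-0.158  0.028  0.067]
```

View pics/w1.png

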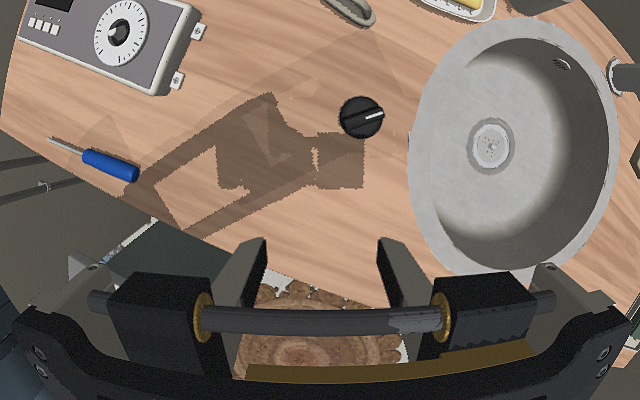

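The wrist view shows the knob at about (360,117), its pointer line to the right, and the ring and shaft at about (120,31). I'll move over to the ring.

```bash
python3 -m pendant '[[[0,-3.3,-2,0,0,0,0],[0,-3.3,-2,0,0,0,0],[0,-3.3,-2,0,0,0,0],[0,-3.3,-2,0,0,0,0],[0,-3.3,-2,0,0,0,0]]]'; python3 -m pendant '[[[0,-3.3,-2,0,0,0,0],[0,-3.3,-2,0,0,0,0],[0,0,0,0,0,0,0]]]'
python3 - <<'E'
from h import *
plan([.5,.05,.22],-65)
P,M,s=pose();save('wrist','w2');np.savez('pics/w2p.npz',P=P,M=M)
E
```

```text
time: 1.53
tool_pos: [0.4953, -0.0309, 0.2192]
tool_rot: [-0.27, 1.562, -3.003]
contact_force: [0.9, -0.4, 0.4]
finger_gap: 0.503
time: 1.78
tool_pos: [0.5047, 0.0508, 0.2187]
tool_rot: [-0.408, 1.562, -3.14]
contact_force: [-0.4, -0.4, 0.2]
finger_gap: 0.5
t 1.78 P [0.5047 0.0508 0.2187] yaw_y -66.51 tilt 0.52 F [-0.4 -0.4  0.2] gap 0.5 q6 1.042
shift cm [-0.124 -0.117  0.463] turn5 [-0.302  0.094  0.042]
```

View pics/w2.png

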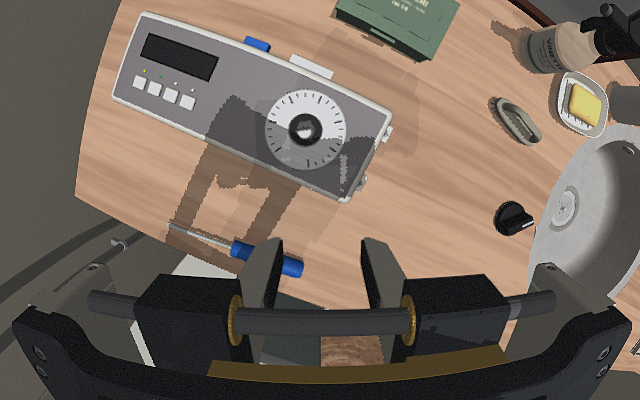

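```bash
cat >> h.py <<'E'
def wray(u,v,P,M):
    p=env.camera_params('wrist'); T=p['mount']
    a,b=u-p['cx'],v-p['cy']; r=np.hypot(a,b)/p['fx']; k=np.arctan2(b,a)
    c=np.stack([np.sin(r)*np.cos(k),np.sin(r)*np.sin(k),np.cos(r)],-1)
    return P+M@T[:3,3], c@(M@T[:3,:3]).T, np.cos(r)
def wz(u,v,P,M,z):
    o,d,_=wray(u,v,P,M); return o+d*((z-o[2])/d[...,2])[...,None]
def wdepth(u,v,P,M,dep):
    o,d,c=wray(u,v,P,M); return o+d*(dep/c)[...,None]
def wproj(X,P,M):
    p=env.camera_params('wrist');T=p['mount']
    c=(M@T[:3,:3]).T@(np.array(X)-P-M@T[:3,3]); r=np.arctan2(np.hypot(c[0],c[1]),c[2])*p['fx'];k=np.arctan2(c[1],c[0])
    return p['cx']+r*np.cos(k),p['cy']+r*np.sin(k)
def rectify(img,P,M,z,cx,cy,half,n=400):
    """orthophoto at height z: x up, y left"""
    g=np.linspace(half,-half,n); X,Y=np.meshgrid(cx+g,cy+g,indexing='ij')
    p=env.camera_params('wrist');T=p['mount']
    pts=np.stack([X,Y,np.full_like(X,z)],-1)-(P+M@T[:3,3]); c=pts@(M@T[:3,:3])
    r=np.arctan2(np.hypot(c[...,0],c[...,1]),c[...,2])*p['fx'];k=np.arctan2(c[...,1],c[...,0])
    return cv2.remap(img,(p['cx']+r*np.cos(k)).astype('f4'),(p['cy']+r*np.sin(k)).astype('f4'),cv2.INTER_CUBIC)
E
python3 - <<'E'
from h import *
f=np.load('pics/w2p.npz');P,M=f['P'],f['M'];im=cv2.imread('pics/w2.png');d=np.load('pics/w2.npy')
for u,v in((305,130),(290,150),(330,110),(230,110),(500,260)):print(u,v,wdepth(u,v,P,M,d[v,u]).round(4))
a=rectify(im,P,M,.069,.55,.087,.03);b=rectify(im,P,M,.0545,.55,.087,.06)
cv2.imwrite('pics/w2r.png',np.hstack([a,b]))
E
```

```text
305 130 [0.5526 0.0884 0.0689]
290 150 [0.5256 0.095  0.0553]
330 110 [0.5805 0.0733 0.055 ]
230 110 [0.54   0.1732 0.0464]
500 260 [ 0.4927 -0.2615 -0.0006]
```

View pics/w2r.png

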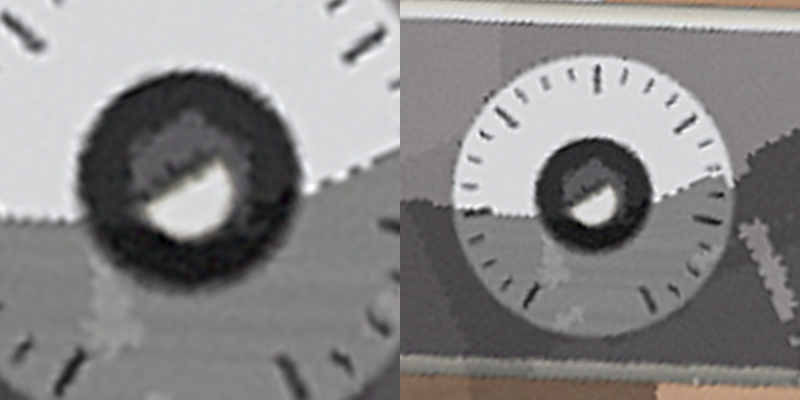

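Rectified, the shaft axis is at about (0.5515, 0.0888) with its tip at z 0.069. The flat faces about +30° in the world frame. I'll align above the ring with the jaws straddling the shaft.

Run:
```python
from h import *
plan([.5515,.0888,.12],-60)
```

```text
t 1.83 P [0.5046 0.0481 0.2186] yaw_y -66.51 tilt 0.56 F [ 0.  -0.7  0.4] gap 0.494 q6 1.039
shift cm [ 9.806 -1.849 -6.021] turn5 [-1.301  0.109  0.025]
```

```bash
python3 -m pendant '[[[0,-0.9,-3,0,0.1,0,0.08],[0,-0.9,-3,0,0,0,0.08],[3,0,0,-1.3,0,0,0.08],[3,0,0,0,0,0,0.08],[3,0,0,0,0,0,0.08]]]';python3 -m pendant '[[[0,0,0,0,0,0,0.08]]]'
python3 - <<'E'
from h import *
plan([.5515,.0888,.075],-60)
P,M,s=pose();save('wrist','w3');np.savez('pics/w3p.npz',P=P,M=M)
im=cv2.imread('pics/w3.png')
cv2.imwrite('pics/w3r.png',np.hstack([rectify(im,P,M,.069,.55,.087,.03),rectify(im,P,M,.0545,.55,.087,.06)]))
E
```

```text
time: 2.25
tool_pos: [0.5608, 0.0801, 0.1332]
tool_rot: [2.314, 1.554, -0.303]
contact_force: [0.3, -0.3, -0.6]
finger_gap: 0.458
time: 2.33
tool_pos: [0.557, 0.0779, 0.1274]
tool_rot: [1.798, 1.564, -0.821]
contact_force: [-1.3, -0.1, -0.9]
finger_gap: 0.461
t 2.33 P [0.557  0.0779 0.1274] yaw_y -60.05 tilt 0.42 F [-1.3 -0.1 -0.9] gap 0.461 q6 0.994
shift cm [ 5.23  -1.26  -0.058] turn5 [-0.009 -0.019 -0.081]
```

View pics/w3.png

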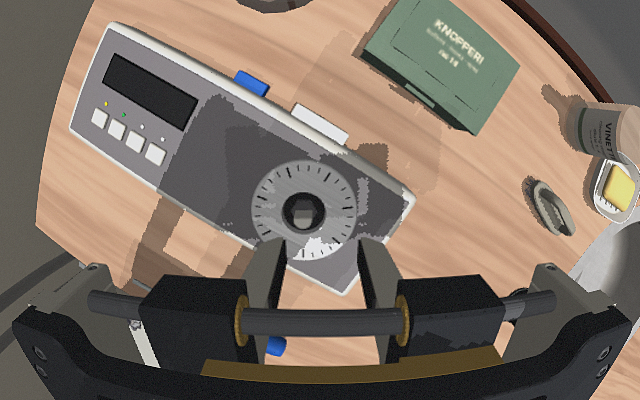

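View pics/w3r.png

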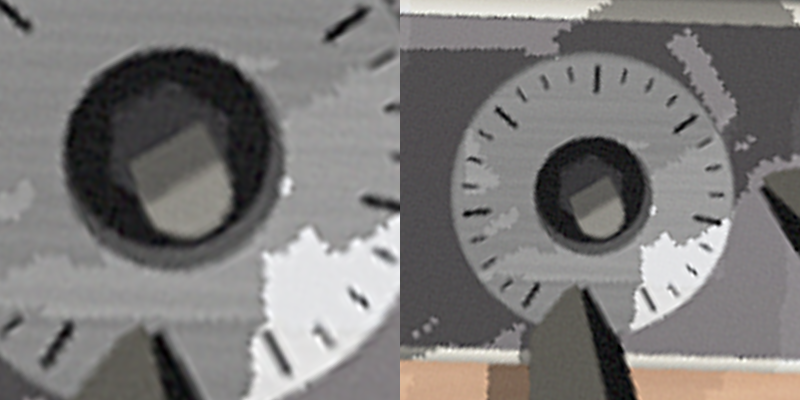

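The second view agrees: ring centre at about (0.5515, 0.0887), flat at about 28°. Now I'll go down in straddling position and press.

```bash
python3 -m pendant '[[[0,-1.1,0,0,0,-0.08,0.08],[0,0,0,0,0,0,0.08],[0,0,0,0,0,0,0.08]]]'
python3 - <<'E'
from h import *
plan([.5515,.0888,.075],-60)
E
```

```text
time: 2.63
tool_pos: [0.5548, 0.0841, 0.1341]
tool_rot: [2.631, 1.562, 0.007]
contact_force: [0.1, 0.1, -0.3]
finger_gap: 0.463
t 2.63 P [0.5548 0.0841 0.1341] yaw_y -60.36 tilt 0.5 F [ 0.1  0.1 -0.3] gap 0.463 q6 1.005
shift cm [ 5.902 -0.598  0.095] turn5 [-0.073 -0.087 -0.049]
```

```bash
python3 -m pendant '[[[2,-0.6,0.1,0,-0.08,0,0.08],[2,0,0,0,0,0,0.08],[0.8,0,0,0,0,0,0.08],[0,0,0,0,0,0,0.08],[0,0,0,0,0,0,0.08]]]'
python3 - <<'E'
from h import *
plan([.5517,.0887,.075],-60)
P,M,s=pose();save('wrist','w4')
E
```

```text
time: 3.05
tool_pos: [0.5571, 0.0878, 0.0944]
tool_rot: [2.391, 1.551, -0.234]
contact_force: [0.2, 0.1, 0.1]
finger_gap: 0.46
t 3.05 P [0.5571 0.0878 0.0944] yaw_y -60.39 tilt 1.15 F [0.2 0.1 0.1] gap 0.46 q6 1.017
shift cm [ 1.925 -0.375  0.452] turn5 [-0.078 -0.167 -0.157]
```

View pics/w4.png

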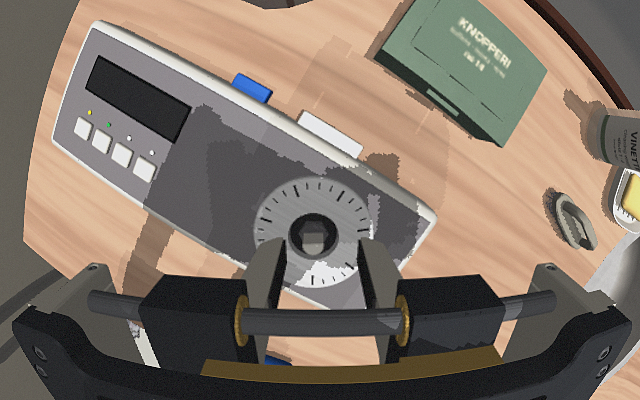

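The fingers are either side of the ring's centre at (312,232). I'll correct the position and go down.

```bash
python3 -m pendant '[[[0.8,-0.37,0.45,0,-0.17,-0.16,0.08],[0,0,0,0,0,0,0.08],[0.5,0,0,0,0,0,0.08],[0,0,0,0,0,0,0.08]]]'
python3 - <<'E'
from h import *
plan([.5517,.0887,.065],-60)
E
```

```text
time: 3.43
tool_pos: [0.5532, 0.0887, 0.0837]
tool_rot: [2.763, 1.567, 0.139]
contact_force: [-0.5, 0.2, -0.8]
finger_gap: 0.458
t 3.43 P [0.5532 0.0887 0.0837] yaw_y -60.39 tilt 0.2 F [-0.5  0.2 -0.8] gap 0.458 q6 1.013
shift cm [ 1.868 -0.08   0.134] turn5 [-0.078 -0.037 -0.015]
```

```bash
python3 -m pendant '[[[1.0,-0.1,0.15,0,0,0,0.08],[0.8,0,0,0,0,0,0.08],[0.5,0,0,0,0,0,0.08],[0.3,0,0,0,0,0,0.08]]]'; python3 -m pendant '[[[0.3,0,0,0,0,0,0.08],[0.3,0,0,0,0,0,0.08]]]'; python3 -m pendant '[[[0.4,0,0,0,0,0,0.08],[0.4,0,0,0,0,0,0.08]]]'
python3 - <<'E'
from h import *
plan([.5517,.0887,.057],-60)
E
```

```text
time: 3.77
tool_pos: [0.5529, 0.0887, 0.057]
tool_rot: [2.676, 1.564, 0.051]
contact_force: [-5.8, -0.4, 42.6]
finger_gap: 0.462
time: 3.93
tool_pos: [0.553, 0.0887, 0.057]
tool_rot: [2.606, 1.563, -0.018]
contact_force: [-10.9, -0.9, 33.1]
finger_gap: 0.458
time: 4.1
tool_pos: [0.553, 0.0888, 0.057]
tool_rot: [2.532, 1.56, -0.091]
contact_force: [-12.9, -1.1, 36.9]
finger_gap: 0.463
t 4.1 P [0.553  0.0888 0.057 ] yaw_y -60.3 tilt 0.61 F [-12.9  -1.1  36.9] gap 0.463 q6 1.013
shift cm [-0.006 -0.058  0.114] turn5 [-0.06  -0.099 -0.07 ]
```

TCP z is 57.0 mm, which puts the ring's top at 49 mm, and it stays at a hard stop under 37 N. The ring is home. I'll lift and check.

```bash
python3 -m pendant '[[[-1.5,0,0,0,0,0,0.08],[-3.5,0,0,0,0,0,0.08],[-3.5,0,0,0,0,0,0.08],[-3,0,0,0,0,0,0.08],[0,0,0,0,0,0,0.08]]]'; python3 -m pendant '[[[0,0,0,0,0,0,0.08],[0,0,0,0,0,0,0.08]]]'
python3 - <<'E'
from h import *
plan([.555,-.22,.15],-138)
P,M,s=pose();im,d=save('wrist','w5');np.savez('pics/w5p.npz',P=P,M=M)
for a in range(0,360,30):
    u,v=wproj([.552+.03*np.cos(np.radians(a)),.0885+.03*np.sin(np.radians(a)),.05],P,M)
    u,v=int(round(u)),int(round(v)); print(a,u,v,wdepth(u,v,P,M,d[v,u]).round(4))
im=cv2.imread('pics/w5.png')
cv2.imwrite('pics/w5r.png',np.hstack([rectify(im,P,M,.069,.552,.0885,.03),rectify(im,P,M,.049,.552,.0885,.06)]))
E
```

```text
time: 4.52
tool_pos: [0.5494, 0.089, 0.1751]
tool_rot: [2.446, 1.565, -0.177]
contact_force: [0.1, 1.1, 1.9]
finger_gap: 0.456
time: 4.68
tool_pos: [0.55, 0.089, 0.1756]
tool_rot: [2.489, 1.563, -0.134]
contact_force: [-0.2, -0.5, 0.3]
finger_gap: 0.458
t 4.68 P [0.55   0.089  0.1756] yaw_y -60.28 tilt 0.46 F [-0.2 -0.5  0.3] gap 0.458 q6 1.013
shift cm [ 2.593 27.075 14.896] turn5 [ 1.5543e+01 -9.9000e-02  3.0000e-03]
0 337 167 [0.5822 0.0883 0.0486]
30 321 163 [0.5784 0.1034 0.0503]
60 305 168 [0.5666 0.114  0.0489]
90 293 179 [0.5517 0.1188 0.0489]
120 290 194 [0.5374 0.1143 0.0496]
150 294 209 [0.5263 0.1039 0.0507]
180 306 220 [0.5214 0.088  0.049 ]
210 321 223 [0.5261 0.0736 0.0492]
240 336 219 [0.5374 0.0631 0.0504]
270 348 209 [0.5519 0.0581 0.0498]
300 352 194 [0.5671 0.0629 0.0511]
330 348 179 [0.5777 0.0736 0.0502]
```

View pics/w5r.png

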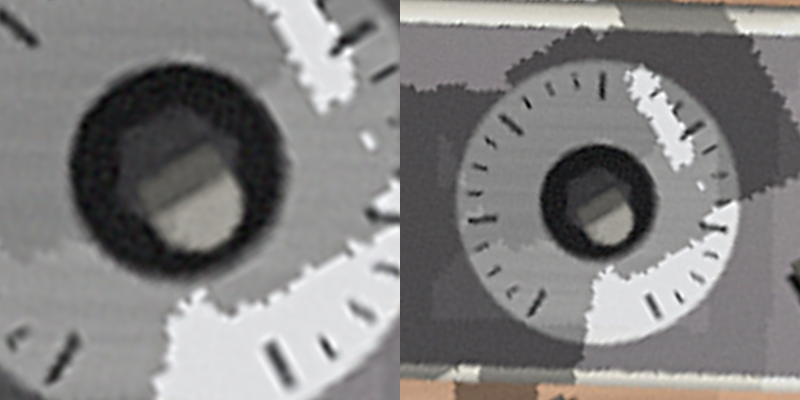

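The ring's top now measures about 49.6 mm, against 55.2 mm before, so it is home. The shaft axis is (0.552, 0.0889) and the flat is at 28.8°. Now I'll go to the knob.

```bash
python3 -m pendant '[[[0,3.4,1.9,0,0,0,0],[0,3.4,1.9,0,0,0,0],[0,3.4,1.9,0,0,0,0],[0,3.4,1.9,0,0,0,0],[0,3.4,1.9,0,0,0,0]]]'; python3 -m pendant '[[[0,3.4,1.9,0,0,0,0],[0,3,1.7,0,0,0,0],[0,2.6,1.5,0,0,0,0],[0,0,0,1.4,0,0,0],[0,0,0,1.4,0,0,0]]]';python3 -m pendant '[[[0,0,0,1.4,0,0,0],[0,0,0,1.4,0,0,0],[0,0,0,1.4,0,0,0],[0,0,0,1.4,0,0,0],[0,0,0,1.4,0,0,0]]]';python3 -m pendant '[[[0,0,0,1.4,0,0,0],[0,0,0,1.4,0,0,0],[0,0,0,1.4,0,0,0],[0,0,0,0,0,0,0],[0,0,0,0,0,0,0]]]'
python3 - <<'E'
from h import *
plan([.555,-.22,.15],-138)
P,M,s=pose();im,d=save('wrist','w6');np.savez('pics/w6p.npz',P=P,M=M)
E
```

```text
time: 5.15
tool_pos: [0.5473, -0.1018, 0.1651]
tool_rot: [-1.215, 1.561, 2.46]
contact_force: [0.4, 0.2, -0.4]
finger_gap: 0.5
time: 5.57
tool_pos: [0.5431, -0.2175, 0.1524]
tool_rot: [-0.781, 1.544, 2.638]
contact_force: [-0.0, 1.5, -0.7]
finger_gap: 0.5
time: 5.98
tool_pos: [0.5374, -0.2178, 0.1397]
tool_rot: [-0.184, 1.524, 2.612]
contact_force: [0.3, -0.5, 0.3]
finger_gap: 0.497
time: 6.4
tool_pos: [0.5321, -0.2149, 0.1285]
tool_rot: [0.178, 1.505, 2.599]
contact_force: [-0.5, -0.8, -0.5]
finger_gap: 0.502
t 6.4 P [ 0.5321 -0.2149  0.1285] yaw_y -131.32 tilt 3.75 F [-0.5 -0.8 -0.5] gap 0.502 q6 1.716
shift cm [-2.294 -1.104 -1.908] turn5 [ 1.331  0.729 -0.176]
```

View pics/w6.png

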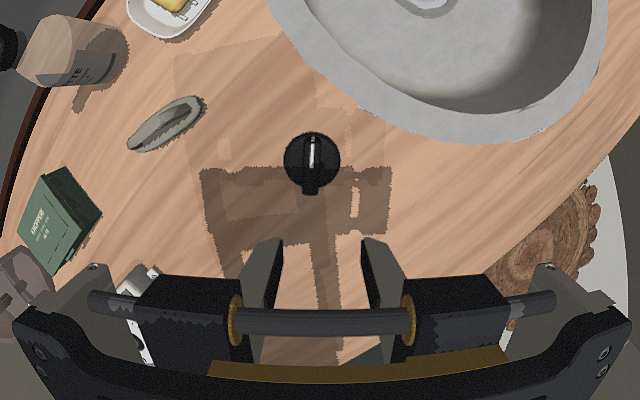

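The knob is at (312,160) with its pointer up in the image, so the bar is nearly in line with the jaws. I'll measure it.

Run:
```python
from h import *
f=np.load('pics/w6p.npz');P,M=f['P'],f['M'];im=cv2.imread('pics/w6.png');d=np.load('pics/w6.npy')
for u,v in((312,142),(310,190),(312,165)):print(wdepth(u,v,P,M,d[v,u]).round(4))
# points on the cloud above skirt
v,u=np.mgrid[120:205,270:350]; C=wdepth(u,v,P,M,d[120:205,270:350])
m=(C[...,2]>.033)&(C[...,2]<.045);Q=C[m];c=Q[:,:2].mean(0);w,V=np.linalg.eigh(np.cov((Q[:,:2]-c).T));print('bar top',Q[:,2].mean(),c,np.degrees(np.arctan2(V[1,1],V[0,1])),(np.ptp((Q[:,:2]-c)@V,axis=0)))
m=(C[...,2]>.008)&(C[...,2]<.02);print('skirt',C[m][:,:2].min(0),C[m][:,:2].max(0))
cv2.imwrite('pics/w6r.png',np.hstack([rectify(im,P,M,.038,.557,-.222,.04),rectify(im,P,M,.014,.557,-.222,.04)]))
```

```text
[ 0.5743 -0.2439  0.0374]
[ 0.5455 -0.2159  0.0386]
[ 0.5604 -0.2316  0.0392]
bar top 0.03807138391021887 [ 0.55916117 -0.22924884] 134.554285030787 [0.01485825 0.04719391]
skirt [ 0.53309376 -0.25453193] [ 0.5842015 -0.2024415]
```

View pics/w6r.png

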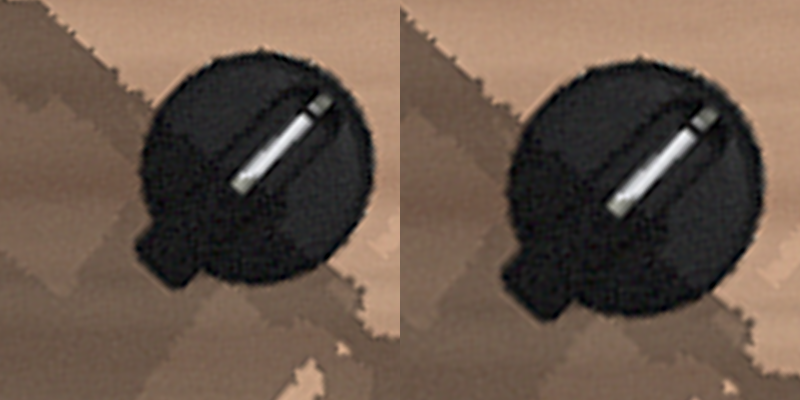

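Run:
```python
from h import *
plan([.559,-.229,.08],-135.4)
```

```text
t 6.45 P [ 0.532  -0.2148  0.1283] yaw_y -131.32 tilt 3.78 F [-0.5 -0.7 -0.1] gap 0.5 q6 1.716
shift cm [ 4.619 -0.774 -3.272] turn5 [ 0.812  0.738 -0.16 ]
```

```bash
python3 -m pendant '[[[0,-0.7,-3,0.8,0.75,-0.15,0],[0,0,0,0,0,0,0],[2,0,0,0,0,0,0],[2,0,0,0,0,0,0],[0,0,0,0,0,0,0]]]'
python3 - <<'E'
from h import *
plan([.559,-.229,.06],-135.4)
E
```

```text
time: 6.87
tool_pos: [0.5589, -0.2292, 0.0835]
tool_rot: [1.426, 1.57, -2.493]
contact_force: [0.2, 0.5, -0.1]
finger_gap: 0.504
t 6.87 P [ 0.5589 -0.2292  0.0835] yaw_y -134.52 tilt 0.07 F [ 0.2  0.5 -0.1] gap 0.504 q6 1.775
shift cm [ 2.347 -0.022  0.004] turn5 [ 0.176  0.002 -0.013]
```

```bash
python3 -m pendant '[[[1.4,0,0,0.17,0,0,0],[0,0,0,0,0,0,0],[0,0,0,0,0,0,0]]]'
python3 - <<'E'
from h import *
plan([.559,-.229,.0235],-135.4)
P,M,s=pose();im,d=save('wrist','w7')
v,u=np.mgrid[120:330,240:400]; C=wdepth(u,v,P,M,d[120:330,240:400])
m=(C[...,2]>.033)&(C[...,2]<.043)&(np.hypot(C[...,0]-.559,C[...,1]+.229)<.028);Q=C[m];c=Q[:,:2].mean(0);w,V=np.linalg.eigh(np.cov((Q[:,:2]-c).T));print('bar top',len(Q),Q[:,2].mean(),c,np.degrees(np.arctan2(V[1,1],V[0,1])),(np.ptp((Q[:,:2]-c)@V,axis=0)))
E
```

```text
time: 7.12
tool_pos: [0.5577, -0.2284, 0.0693]
tool_rot: [0.464, 1.566, 2.821]
contact_force: [0.2, 0.7, 0.1]
finger_gap: 0.498
t 7.12 P [ 0.5577 -0.2284  0.0693] yaw_y -134.97 tilt 0.27 F [0.2 0.7 0.1] gap 0.498 q6 1.783
shift cm [ 4.584 -0.06  -0.15 ] turn5 [ 0.085  0.048 -0.024]
bar top 1283 0.03807849060577025 [ 0.56024311 -0.23007977] 134.60899533408795 [0.01402176 0.04656396]
```

View pics/w7.png

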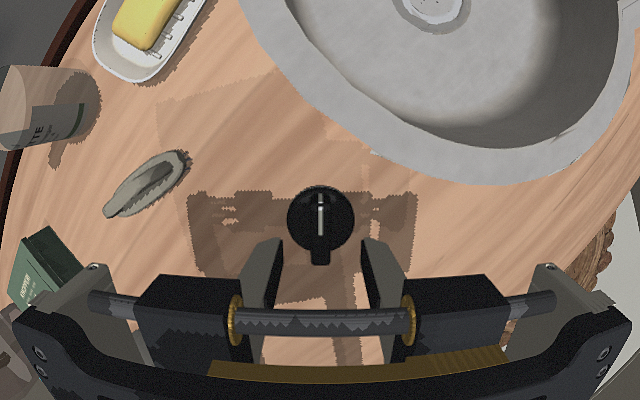

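The knob lies centred between the fingers, at (320,218). Going down to grasp it.

```bash
python3 -m pendant '[[[1.5,-0.03,-0.25,0.08,0.05,0,0],[1.5,0,0,0,0,0,0],[0.7,0,0,0,0,0,0],[0,0,0,0,0,0,0]]]'
python3 - <<'E'
from h import *
plan([.5598,-.2297,.0235],-135.4)
E
```

```text
time: 7.5
tool_pos: [0.562, -0.2314, 0.0368]
tool_rot: [3.044, 1.564, -0.886]
contact_force: [-0.6, -0.1, -0.1]
finger_gap: 0.502
t 7.5 P [ 0.562  -0.2314  0.0368] yaw_y -135.15 tilt 0.4 F [-0.6 -0.1 -0.1] gap 0.502 q6 1.788
shift cm [1.324 0.032 0.288] turn5 [ 0.05  -0.08  -0.008]
```

```bash
python3 -m pendant '[[[0.6,0,0.3,0.05,-0.08,0,0],[0.5,0,0,0,0,0,0],[0.15,0,0,0,0,0,0],[0,0,0,0,0,0,0]]]'
python3 - <<'E'
from h import *
plan([.5598,-.2297,.0235],-135.4)
E
```

```text
time: 7.83
tool_pos: [0.561, -0.2299, 0.0261]
tool_rot: [-3.113, 1.568, -0.763]
contact_force: [0.4, 0.2, 0.3]
finger_gap: 0.495
t 7.83 P [ 0.561  -0.2299  0.0261] yaw_y -135.35 tilt 0.15 F [0.4 0.2 0.3] gap 0.495 q6 1.79
shift cm [0.263 0.073 0.097] turn5 [ 0.01  -0.03   0.001]
```

```bash
python3 -m pendant '[[[0.2,0.07,0.1,0,0,0,0],[0.08,0,0,0,0,0,0],[0,0,0,0,0,0,0.4],[0,0,0,0,0,0,1],[0,0,0,0,0,0,1]]]';python3 -m pendant '[[[0,0,0,0,0,0,1],[0,0,0,0,0,0,1],[0,0,0,0,0,0,1],[0,0,0,0,0,0,1]]]'
python3 - <<'E'
from h import *
plan([.5598,-.2297,.0235],-135.4)
E
```

```text
time: 8.25
tool_pos: [0.5603, -0.23, 0.0242]
tool_rot: [-3.04, 1.567, -0.689]
contact_force: [-0.6, -0.3, 0.9]
finger_gap: 0.332
time: 8.58
tool_pos: [0.5604, -0.2301, 0.0244]
tool_rot: [-3.029, 1.566, -0.679]
contact_force: [-0.7, -0.6, -0.7]
finger_gap: 0.15
t 8.58 P [ 0.5604 -0.2301  0.0244] yaw_y -135.34 tilt 0.27 F [-0.7 -0.6 -0.7] gap 0.15 q6 1.789
shift cm [0.089 0.014 0.074] turn5 [ 0.013 -0.053  0.006]
```

The opening is 14 mm, so the bar is gripped. Lifting and moving across.

```bash
python3 -m pendant '[[[-2,0,0,0,0,0,1],[-3.5,0,0,0,0,0,1],[-3.5,0,0,0,0,0,1],[-3.5,0,0,0,0,0,1],[0,0,0,-1.3,0,0,1]]]';python3 -m pendant '[[[0,0,0,-1.4,0,0,1],[0,0,0,-1.4,0,0,1],[0,0,0,-1.4,0,0,1],[0,0,0,-1.4,0,0,1],[0,0,0,-1.4,0,0,1]]]'; python3 -m pendant '[[[0,0,0,-1.4,0,0,1],[0,0,0,-1.4,0,0,1],[0,0,0,-1.4,0,0,1],[0,0,0,-1,0,0,1],[0,0,0,0,0,0,1]]]'
python3 - <<'E'
from h import *
plan([.552,.0889,.15],-61.2)
P,M,s=pose();save('wrist','w8')
E
```

```text
time: 9.0
tool_pos: [0.5575, -0.2283, 0.1502]
tool_rot: [0.188, 1.565, 2.651]
contact_force: [1.2, -1.9, -0.5]
finger_gap: 0.146
time: 9.42
tool_pos: [0.5589, -0.2291, 0.1549]
tool_rot: [2.307, 1.569, -0.885]
contact_force: [1.1, 0.4, -1.2]
finger_gap: 0.147
time: 9.83
tool_pos: [0.5582, -0.2285, 0.1544]
tool_rot: [0.941, 1.57, -1.779]
contact_force: [-0.1, -0.5, -0.9]
finger_gap: 0.149
t 9.83 P [ 0.5582 -0.2285  0.1544] yaw_y -65.83 tilt 0.03 F [-0.1 -0.5 -0.9] gap 0.149 q6 0.576
shift cm [  0.42  -29.214 -12.435] turn5 [-0.926  0.004 -0.005]
```

View pics/w8.png

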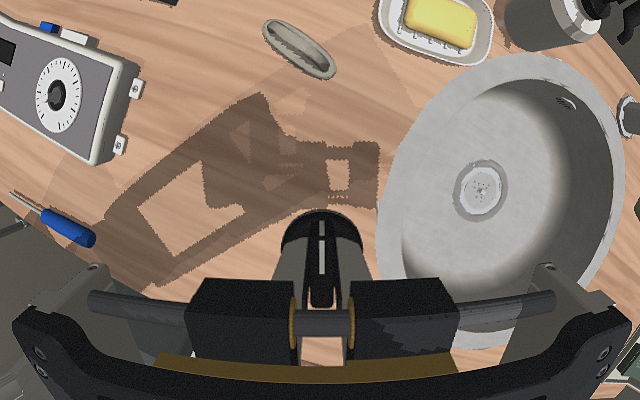

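The knob is held, with the pointer at (321,245). I'll measure where it sits in the hand, then move.

```bash
python3 -m pendant '[[[0,-3.6,-1.6,-0.9,0,0,1],[0,-3.6,-1.6,0,0,0,1],[0,-3.7,-1.6,0,0,0,1],[0,-3.7,-1.6,0,0,0,1],[0,-3.7,-1.6,0,0,0,1]]]';python3 -m pendant '[[[0,-3.7,-1.6,0,0,0,1],[0,-3.7,-1.6,0,0,0,1],[0,-2,-1,0,0,0,1],[0,0,0,0,0,0,1],[0,0,0,0,0,0,1]]]'
python3 - <<'E'
from h import *
plan([.552,.0889,.12],-61.2)
P,M,s=pose();im,d=save('wrist','w9');np.savez('pics/w9p.npz',P=P,M=M)
v,u=np.mgrid[180:330,250:400]; C=(wdepth(u,v,P,M,d[180:330,250:400])-P)@M
b=C.reshape(-1,3); q=b[(abs(b[:,1])<.008)&(abs(b[:,2])<.03)&(b[:,0]>-.03)&(b[:,0]<.0)]
print('bar top tool',len(q),q.min(0).round(4),q.max(0).round(4),np.median(q,0).round(4))
q=b[(abs(b[:,1])<.03)&(abs(b[:,2])<.03)&(b[:,0]>.0)&(b[:,0]<.02)]
print('skirt',len(q),q.min(0).round(4),q.max(0).round(4),np.median(q,0).round(4))
E
```

```text
time: 10.3
tool_pos: [0.5469, -0.0329, 0.1528]
tool_rot: [1.515, 1.566, -1.158]
contact_force: [1.3, 0.7, 0.1]
finger_gap: 0.148
time: 10.72
tool_pos: [0.539, 0.0826, 0.1527]
tool_rot: [1.913, 1.568, -0.77]
contact_force: [0.6, -0.1, -0.5]
finger_gap: 0.149
t 10.72 P [0.539  0.0826 0.1527] yaw_y -63.7 tilt 0.16 F [ 0.6 -0.1 -0.5] gap 0.149 q6 1.061
shift cm [ 3.267e+00  2.000e-03 -1.446e+00] turn5 [-0.5   -0.01  -0.031]
bar top tool 2166 [-0.0299 -0.008  -0.0203] [-0.      0.008   0.0272] [-0.0138  0.0007 -0.0032]
skirt 1671 [ 0.     -0.0237 -0.0225] [0.0199 0.0268 0.0265] [ 0.0109  0.0018 -0.0139]
```

View pics/w9.png

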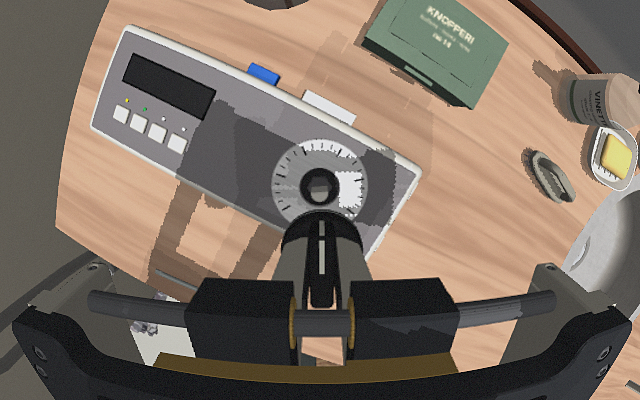

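Run:
```python
from h import *
f=np.load('pics/w9p.npz');P,M=f['P'],f['M'];d=np.load('pics/w9.npy');im=cv2.imread('pics/w9.png')
v,u=np.mgrid[180:330,250:400]; C=(wdepth(u,v,P,M,d[180:330,250:400])-P)@M
b=C.reshape(-1,3); q=b[(abs(b[:,1])<.010)&(abs(b[:,2])<.035)&(abs(b[:,0]+.0138)<.002)]
print(len(q));print(np.percentile(q,[0,1,5,50,95,99,100],axis=0).round(4))
q=b[(abs(b[:,1])<.03)&(abs(b[:,2])<.03)&(abs(b[:,0]-.0102)<.002)&(b[:,2]<-.01)]
# fit the skirt top rim circle: outermost per angle
from scipy.optimize import least_squares
a=np.arctan2(q[:,1],-q[:,2]);r=np.hypot(q[:,1],q[:,2]);o=[]
for k in np.linspace(-1,1,21):
    m=abs(a-k)<.05
    if m.any(): o.append(q[m][r[m].argmax()])
o=np.array(o);f=least_squares(lambda c:np.hypot(o[:,1]-c[0],o[:,2]-c[1])-.026,[0,0]);print('skirt centre y,z tool',f.x,abs(f.fun).max())
cv2.imwrite('pics/w9c.png',cv2.resize(im[150:330,230:410],None,fx=3.3,fy=3.3,interpolation=cv2.INTER_CUBIC))
```

```text
1807
[[-0.0158 -0.0099 -0.0198]
 [-0.0153 -0.0066 -0.019 ]
 [-0.0149 -0.0047 -0.0176]
 [-0.0139  0.0012  0.0011]
 [-0.0125  0.0075  0.0234]
 [-0.012   0.0083  0.026 ]
 [-0.0118  0.0097  0.0272]]
skirt centre y,z tool [0.00156269 0.00477218] 0.0006537226872383901
```

View pics/w9c.png

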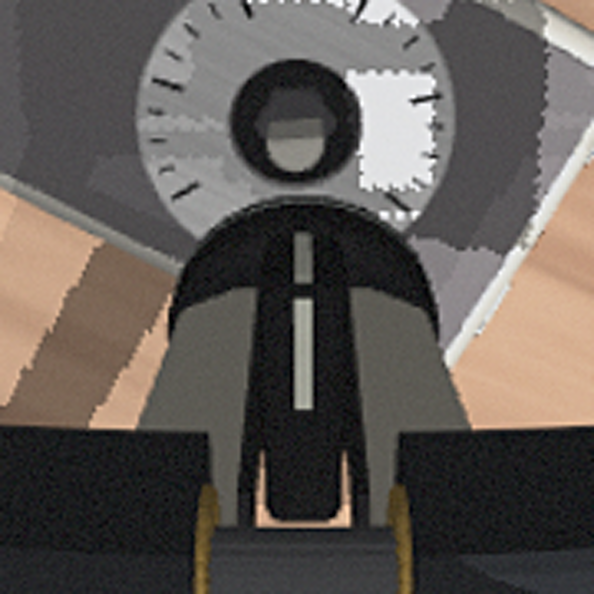

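```bash
cat >> h.py <<'E'
def barstat(P,M,d):
    v,u=np.mgrid[180:340,250:400]; C=(wdepth(u,v,P,M,d[180:340,250:400])-P)@M
    b=C.reshape(-1,3); q=b[(abs(b[:,1])<.006)&(abs(b[:,2])<.04)&(abs(b[:,0]+.0138)<.0025)]
    return len(q),np.percentile(q,[0.5,50,99.5],axis=0).round(4)
E
python3 -m pendant '[[[0,0,-1.4,-0.5,0,0,1],[0,0,0,0,0,0,1],[0,0,0,0,0,0,1]]]'
python3 - <<'E'
from h import *
plan([.552,.0889,.12],-61.2)
P,M,s=pose();im,d=save('wrist','w10');np.savez('pics/w10p.npz',P=P,M=M)
print(barstat(P,M,d))
im=cv2.imread('pics/w10.png')
f=np.load('pics/w7.npy')
cv2.imwrite('pics/w10c.png',cv2.resize(im[180:360,220:420],None,fx=3.3,fy=3.3,interpolation=cv2.INTER_CUBIC))
E
```

```text
time: 11.02
tool_pos: [0.5519, 0.0851, 0.1526]
tool_rot: [1.5, 1.567, -1.145]
contact_force: [-1.0, -0.3, -0.5]
finger_gap: 0.149
t 11.02 P [0.5519 0.0851 0.1526] yaw_y -61.56 tilt 0.2 F [-1.  -0.3 -0.5] gap 0.149 q6 1.031
shift cm [ 3.256 -0.346 -0.19 ] turn5 [-0.071  0.003 -0.039]
(1517, array([[-0.0154, -0.0054, -0.0192],
       [-0.0139,  0.0006,  0.0009],
       [-0.0115,  0.0059,  0.0266]]))
```

View pics/w10c.png

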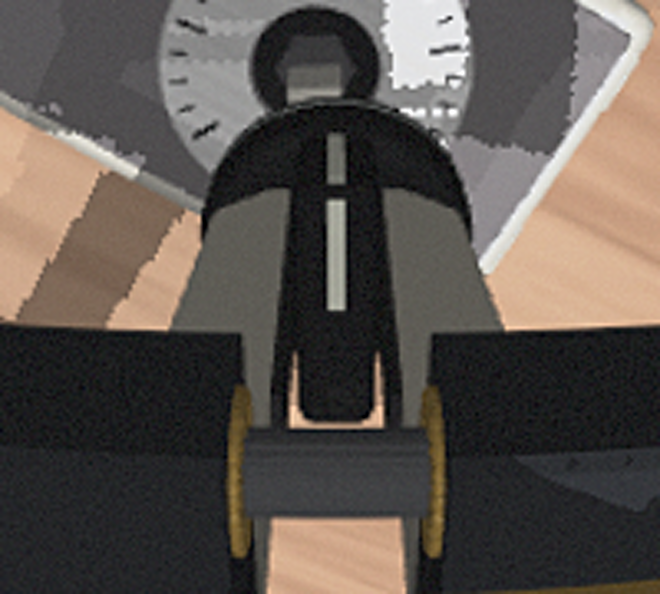

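Run:
```python
from h import *
T=yawR(np.radians(-135.4)); M7=T@R.from_rotvec(np.array([.085,.048,-.024])*5,degrees=True).as_matrix().T
P7=np.array([.5577,-.2284,.0693])
L=[('w6',None,.0905),('w7',(P7,M7),.031),('w9',None,-.0138),('w10',None,-.0138)]
for n,pm,x0 in L:
    if pm is None: f=np.load(f'pics/{n}p.npz');pm=(f['P'],f['M'])
    P,M=pm; d=np.load(f'pics/{n}.npy')
    v,u=np.mgrid[120:330,250:400]; C=wdepth(u,v,P,M,d[120:330,250:400]); b=((C-P)@M).reshape(-1,3)
    W=C.reshape(-1,3)
    m=(abs(W[:,2]-.038)<.003)&(abs(b[:,1])<.03) if x0>0 else (abs(b[:,0]-x0)<.003)&(abs(b[:,1]-.0013)<.0075)
    m&=abs(b[:,2])<.05
    if n=='w6': m&=np.hypot(*(W[:,:2]-[.559,-.229]).T)<.03
    q=b[m]; print(n,m.sum(),'x',np.median(q[:,0]).round(4),'z ext',np.percentile(q[:,2],[.3,1,99,99.7]).round(4),'mid',(np.percentile(q[:,2],[.7,99.3]).mean()).round(4),'y ext',np.percentile(q[:,1],[1,99]).round(4))
P,M=P7,M7
g=np.array([.5604,-.2301,.0244]); print('TCP grasp in w7 tool',(M7.T@(g-P7)).round(4))
f=np.load('pics/w6p.npz');print('in w6 tool',(f['M'].T@(g-f['P'])).round(4))
# fingers: depth slab near fingertips, in w7 / w3 (open)
for n,pm in (('w7',(P7,M7)),('w9',None)):
    if pm is None: f=np.load(f'pics/{n}p.npz');pm=(f['P'],f['M'])
    P,M=pm;d=np.load(f'pics/{n}.npy')
    v,u=np.mgrid[200:330,200:450]; b=((wdepth(u,v,P,M,d[200:330,200:450])-P)@M).reshape(-1,3)
    for lo in (-.04,-.03,-.02,-.01,0,.004):
        for sg in(-1,1):
            q=b[(b[:,0]>lo)&(b[:,0]<lo+.006)&(b[:,1]*sg>.009)&(b[:,1]*sg<.045)&(abs(b[:,2])<.03)]
            if len(q)>5: print(n,lo,sg,len(q),'y',np.percentile(q[:,1],[2,98]).round(4),'z',np.percentile(q[:,2],[2,50,98]).round(4))
```

```text
w6 796 x 0.0884 z ext [-0.0499 -0.0497 -0.0105 -0.0103] mid -0.0301 y ext [-0.0148  0.0002]
w7 1261 x 0.0312 z ext [-0.0226 -0.0222  0.0228  0.0232] mid 0.0003 y ext [-0.0063  0.0071]
w9 1853 x -0.0138 z ext [-0.0195 -0.0192  0.026   0.0269] mid 0.0035 y ext [-0.0053  0.0083]
w10 1840 x -0.0138 z ext [-0.0195 -0.0191  0.0263  0.0267] mid 0.0037 y ext [-0.0053  0.0083]
TCP grasp in w7 tool [ 0.0449 -0.0008 -0.0033]
in w6 tool [ 0.1018 -0.0085 -0.0379]
w7 -0.04 -1 292 y [-0.0371 -0.0216] z [-0.0099 -0.009   0.006 ]
w7 -0.04 1 295 y [0.0245 0.0401] z [-0.0099 -0.009   0.0053]
w7 -0.03 -1 247 y [-0.0367 -0.0215] z [-0.01   -0.009   0.0046]
w7 -0.03 1 238 y [0.0244 0.0399] z [-0.0099 -0.009   0.0054]
w7 -0.02 -1 191 y [-0.0362 -0.0215] z [-0.0099 -0.0089  0.0058]
w7 -0.02 1 185 y [0.0245 0.0393] z [-0.0099 -0.009   0.0063]
w7 -0.01 -1 165 y [-0.0356 -0.0216] z [-0.01   -0.009   0.0054]
w7 -0.01 1 166 y [0.0246 0.0386] z [-0.01   -0.009   0.0057]
w7 0 -1 114 y [-0.0321 -0.0215] z [-0.0098 -0.0089  0.0068]
w7 0 1 119 y [0.0243 0.0356] z [-0.0099 -0.0088  0.0069]
w7 0.004 -1 49 y [-0.0287 -0.0218] z [-0.0096 -0.0078  0.0032]
w7 0.004 1 54 y [0.0244 0.0321] z [-0.0098 -0.0086  0.0025]
w9 -0.04 -1 167 y [-0.0213 -0.0093] z [-0.0101 -0.0092 -0.0085]
w9 -0.04 1 216 y [0.0091 0.0242] z [-0.01   -0.0092 -0.0077]
w9 -0.03 -1 139 y [-0.0208 -0.0094] z [-0.0099 -0.0092 -0.0085]
w9 -0.03 1 193 y [0.0093 0.0235] z [-0.01   -0.0092 -0.0076]
w9 -0.02 -1 121 y [-0.02   -0.0091] z [-0.0098 -0.0093 -0.0086]
w9 -0.02 1 154 y [0.0094 0.023 ] z [-0.0098 -0.0092 -0.0076]
w9 -0.01 -1 86 y [-0.0198 -0.0092] z [-0.0099 -0.0092 -0.0085]
w9 -0.01 1 110 y [0.0094 0.0226] z [-0.0097 -0.0092 -0.0075]
w9 0 -1 45 y [-0.016  -0.0092] z [-0.0097 -0.0092 -0.0087]
w9 0 1 63 y [0.0092 0.0192] z [-0.0099 -0.0091 -0.0076]
w9 0.004 -1 72 y [-0.0177 -0.0093] z [-0.0154 -0.0096 -0.0066]
w9 0.004 1 135 y [0.0094 0.0212] z [-0.0167 -0.0097  0.0037]
```

The in-hand measurement agrees with the prediction from the grasp: the knob axis is 3.6 mm along tool z and 1.4 mm along tool y, in camera terms. The same camera bias applies to the shaft estimate, so it cancels. The TCP target is (0.5545, 0.0917).

```bash
python3 - <<'E'
from h import *
plan([.5545,.0917,.105],-61.2)
E
python3 -m pendant '[[[1.5,-0.45,-0.55,-0.07,0,-0.04,1],[1.5,0,0,0,0,0,1],[1.2,0,0,0,0,0,1],[0,0,0,0,0,0,1],[0,0,0,0,0,0,1]]]'
python3 - <<'E'
from h import *
plan([.5545,.0917,.1],-61.2)
E
```

```text
t 11.07 P [0.5522 0.0848 0.1526] yaw_y -61.57 tilt 0.21 F [ 0.2  0.5 -1. ] gap 0.144 q6 1.031
shift cm [ 4.76  -0.51  -0.529] turn5 [-0.074 -0.002 -0.042]
time: 11.48
tool_pos: [0.5551, 0.0853, 0.1101]
tool_rot: [1.857, 1.569, -0.796]
contact_force: [0.1, 0.2, -0.6]
finger_gap: 0.149
t 11.48 P [0.5551 0.0853 0.1101] yaw_y -61.99 tilt 0.11 F [ 0.1  0.2 -0.6] gap 0.149 q6 1.037
shift cm [ 1.013 -0.597 -0.253] turn5 [-0.158 -0.006 -0.021]
```

```bash
python3 -m pendant '[[[0.5,-0.6,-0.25,-0.16,0,0,1],[0,0,0,0,0,0,1],[0,0,0,0,0,0,1]]]'
python3 - <<'E'
from h import *
plan([.5545,.0917,.1],-61.2)
E
```

```text
time: 11.73
tool_pos: [0.5549, 0.0906, 0.1062]
tool_rot: [2.073, 1.568, -0.568]
contact_force: [0.0, -0.3, -0.5]
finger_gap: 0.151
t 11.73 P [0.5549 0.0906 0.1062] yaw_y -61.31 tilt 0.18 F [ 0.  -0.3 -0.5] gap 0.151 q6 1.035
shift cm [ 0.617 -0.116 -0.021] turn5 [-0.022 -0.017 -0.032]
```

```bash
python3 -m pendant '[[[0.6,-0.14,-0.03,0,0,0,1],[0,0,0,0,0,0,1],[0,0,0,0,0,0,1]]]'
python3 - <<'E'
from h import *
plan([.5545,.0917,.094],-61.2)
P,M,s=pose();im,d=save('wrist','w11');np.savez('pics/w11p.npz',P=P,M=M);save('scene','s11')
im=cv2.imread('pics/s11.png');cv2.imwrite('pics/s11c.png',cv2.resize(im[130:230,250:360],None,fx=5,fy=5,interpolation=cv2.INTER_CUBIC))
E
```

```text
time: 11.98
tool_pos: [0.5552, 0.0923, 0.101]
tool_rot: [2.315, 1.565, -0.326]
contact_force: [0.1, -0.1, -0.5]
finger_gap: 0.146
t 11.98 P [0.5552 0.0923 0.101 ] yaw_y -61.3 tilt 0.32 F [ 0.1 -0.1 -0.5] gap 0.146 q6 1.038
shift cm [0.699 0.02  0.096] turn5 [-0.019 -0.043 -0.047]
```

View pics/s11c.png

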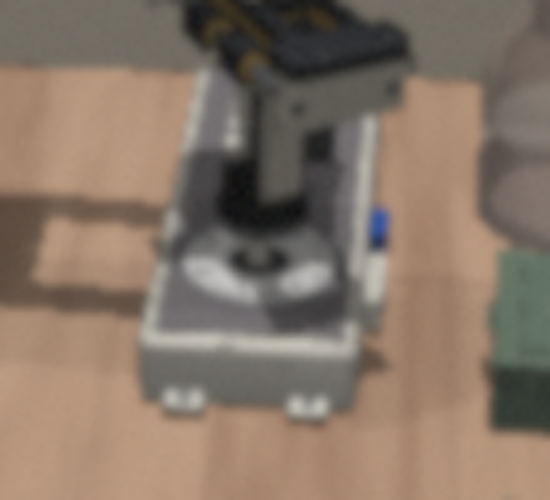

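View pics/w11.png

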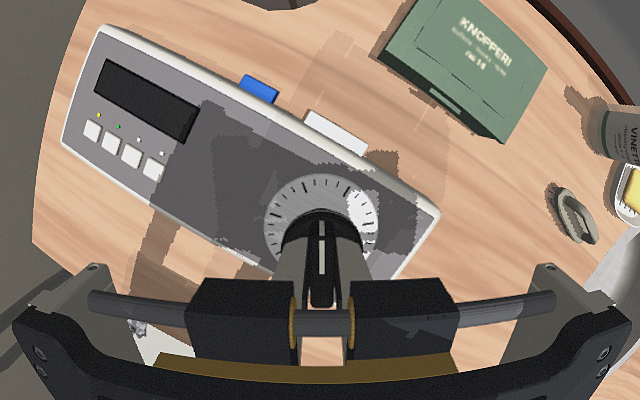

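The ring shows round the knob: left edge (264,230), top (320,174), right edge (378,228). I'll fit the ring circle in this same view for the relative offset.

Run:
```python
from h import *
f=np.load('pics/w11p.npz');P,M=f['P'],f['M'];im=cv2.imread('pics/w11.png');d=np.load('pics/w11.npy')
print(barstat(P,M,d))
a=rectify(im,P,M,.049,.552,.0888,.06,600)
for r in (430,): cv2.circle(a,(300,300),r//2,(0,0,255),1)
cv2.imwrite('pics/w11r.png',a)
```

```text
(1529, array([[-0.0155, -0.0054, -0.0193],
       [-0.0139,  0.0006,  0.0008],
       [-0.0114,  0.0059,  0.0268]]))
```

View pics/w11r.png

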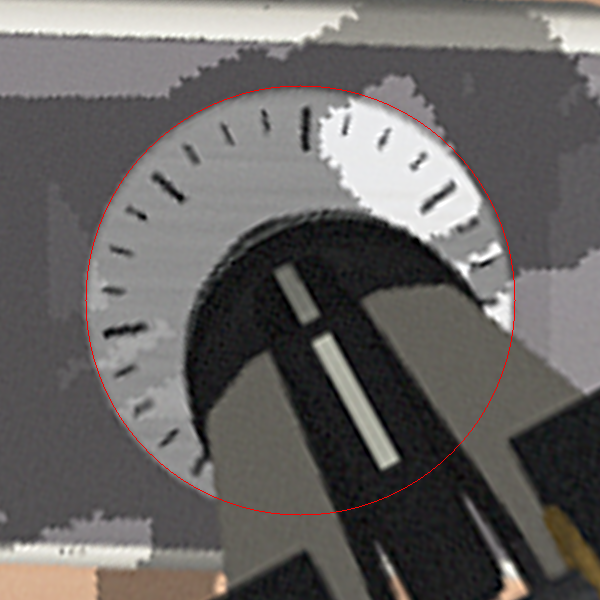

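The ring circle at (0.552, 0.0888) fits exactly. Descending in small steps and watching the force.

```bash
python3 -m pendant '[[[0.4,0.02,0.1,0,-0.04,-0.04,1],[0.2,0,0,0,0,0,1],[0,0,0,0,0,0,1]]]'
python3 - <<'E'
from h import *
plan([.5545,.0917,.0812],-61.2)
E
```

```text
time: 12.33
tool_pos: [0.5545, 0.0917, 0.0947]
tool_rot: [2.018, 1.57, -0.622]
contact_force: [-0.2, 0.6, -1.4]
finger_gap: 0.149
t 12.33 P [0.5545 0.0917 0.0947] yaw_y -61.28 tilt 0.03 F [-0.2  0.6 -1.4] gap 0.149 q6 1.035
shift cm [ 1.353 -0.002 -0.006] turn5 [-0.017 -0.002 -0.005]
```

```bash
python3 -m pendant '[[[0.3,0,0,-0.02,0,0,1],[0.2,0,0,0,0,0,1]]]'; python3 -m pendant '[[[0.2,0,0,0,0,0,1],[0.2,0,0,0,0,0,1]]]'
python3 - <<'E'
from h import *
plan([.5545,.0917,.0812],-61.2)
E
```

```text
time: 12.5
tool_pos: [0.5546, 0.0916, 0.0895]
tool_rot: [2.338, 1.57, -0.3]
contact_force: [-0.6, 0.5, -0.2]
finger_gap: 0.143
time: 12.67
tool_pos: [0.5544, 0.0917, 0.0849]
tool_rot: [2.567, 1.571, -0.072]
contact_force: [0.1, 0.7, -0.4]
finger_gap: 0.153
t 12.67 P [0.5544 0.0917 0.0849] yaw_y -61.19 tilt 0.01 F [ 0.1  0.7 -0.4] gap 0.153 q6 1.033
shift cm [ 0.372  0.002 -0.005] turn5 [ 0.002 -0.002 -0.001]
```

It is 8 mm past the tip with no resistance, so the flat matches. Now the push.

```bash
python3 -m pendant '[[[0.3,0,0,0,0,0,1],[0.2,0,0,0,0,0,1]]]'; python3 -m pendant '[[[0.3,0,0,0,0,0,1],[0.3,0,0,0,0,0,1]]]'; python3 -m pendant '[[[0.3,0,0,0,0,0,1],[0.3,0,0,0,0,0,1]]]'
```

```text
time: 12.83
tool_pos: [0.5545, 0.0917, 0.0796]
tool_rot: [2.618, 1.57, -0.021]
contact_force: [-0.9, 0.3, 4.7]
finger_gap: 0.151
time: 13.0
tool_pos: [0.5551, 0.0918, 0.0754]
tool_rot: [2.646, 1.569, 0.007]
contact_force: [-6.2, 2.2, 25.4]
finger_gap: 0.146
time: 13.17
tool_pos: [0.5562, 0.0925, 0.0745]
tool_rot: [2.735, 1.565, 0.096]
contact_force: [-8.9, -0.6, 22.8]
finger_gap: 0.149
```

```bash
python3 -m pendant '[[[0.25,0,0.12,0,-0.04,-0.05,1],[0.2,0,0,0,0,0,1]]]'
python3 - <<'E'
from h import *
plan([.5547,.0918,.0745],-61.2)
P,M,s=pose();im,d=save('wrist','w12');np.savez('pics/w12p.npz',P=P,M=M)
v,u=np.mgrid[180:340,250:400]; C=wdepth(u,v,P,M,d[180:340,250:400]);b=((C-P)@M).reshape(-1,3)
q=b[(abs(b[:,1]-.0013)<.006)&(abs(b[:,2])<.03)&(b[:,0]<-.008)&(b[:,0]>-.025)];print('bar top x',np.median(q[:,0]),'-> z',P[2]-np.median(q[:,0]), np.percentile(q[:,2],[.7,99.3]))
A=np.c_[q[:,1:],np.ones(len(q))]; print('tilt fit',np.linalg.lstsq(A,q[:,0],rcond=None)[0])
im=cv2.imread('pics/w12.png');cv2.imwrite('pics/w12r.png',rectify(im,P,M,.049,.552,.0888,.06,600))
plan([.5547,.0918,.0745],-61.2)
E
```

```text
time: 13.33
tool_pos: [0.5563, 0.0925, 0.0747]
tool_rot: [-3.099, 1.565, 0.547]
contact_force: [-6.4, -0.3, 13.2]
finger_gap: 0.149
t 13.33 P [0.5563 0.0925 0.0747] yaw_y -61.13 tilt 0.35 F [-6.4 -0.3 13.2] gap 0.149 q6 1.03
shift cm [ 0.022 -0.011  0.175] turn5 [ 0.014 -0.07   0.003]
bar top x -0.01506771597479102 -> z 0.08979634383831744 [-0.01889962  0.02502907]
tilt fit [-0.00814035 -0.07763434 -0.01481373]
t 13.38 P [0.5562 0.0925 0.0747] yaw_y -61.13 tilt 0.34 F [-4.7  0.1 15.2] gap 0.148 q6 1.03
shift cm [ 0.015 -0.013  0.167] turn5 [ 0.015 -0.069  0.001]
```

View pics/w12.png

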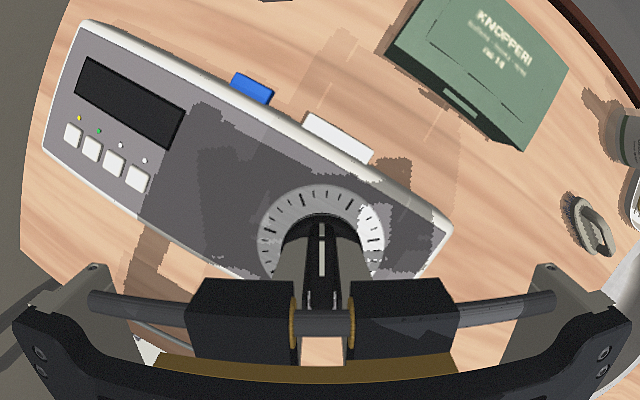

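Bar top z is about 0.0898 m, against 0.090 expected when fully pushed in. The tilt fit needs a baseline from the earlier frames.

Run:
```python
from h import *
for n in('w9','w10','w11','w12'):
    f=np.load(f'pics/{n}p.npz');P,M=f['P'],f['M'];d=np.load(f'pics/{n}.npy')
    v,u=np.mgrid[180:340,250:400]; C=wdepth(u,v,P,M,d[180:340,250:400]);b=((C-P)@M).reshape(-1,3)
    q=b[(abs(b[:,1]-.0013)<.005)&(b[:,2]>-.018)&(b[:,2]<.022)&(b[:,0]<-.008)&(b[:,0]>-.022)]
    A=np.c_[q[:,1:],np.ones(len(q))]; c=np.linalg.lstsq(A,q[:,0],rcond=None)[0]
    for _ in range(5):
        m=abs(A@c-q[:,0])<.001; c=np.linalg.lstsq(A[m],q[m,0],rcond=None)[0]
    print(n,m.sum(),len(m),c.round(4))
```

```text
w9 1071 1172 [ 0.0042 -0.0036 -0.0141]
w10 1076 1178 [-0.0012 -0.0023 -0.0141]
w11 1081 1180 [-0.004  -0.0043 -0.014 ]
w12 1092 1231 [-0.0064 -0.0582 -0.0151]
```

The knob has tilted about 0.05 rad in the pads (baseline 0.004), which is inside the 0.1 limit. I'll level it a little by turning the hand while keeping the push.

```bash
python3 -m pendant '[[[0.2,0,0.1,0,0.35,0,1],[0.2,0,0.05,0,0.3,0,1],[0.2,0,0,0,0.15,0,1]]]'
cat >> h.py <<'E'
def check(n):
    plan([.5547,.0918,.0745],-61.2)
    P,M,s=pose();im,d=save('wrist',n)
    v,u=np.mgrid[180:340,250:400]; C=wdepth(u,v,P,M,d[180:340,250:400]);b=((C-P)@M).reshape(-1,3)
    m0=(abs(b[:,1]-.0013)<.005)&(b[:,2]>-.018)&(b[:,2]<.022)&(b[:,0]<-.008)&(b[:,0]>-.022)
    q=b[m0]
    A=np.c_[q[:,1:],np.ones(len(q))]; c=np.linalg.lstsq(A,q[:,0],rcond=None)[0]
    for _ in range(5):
        m=abs(A@c-q[:,0])<.001; c=np.linalg.lstsq(A[m],q[m,0],rcond=None)[0]
    nrm=M@np.array([-1,c[0],c[1]+.0035]); nrm/=np.linalg.norm(nrm)
    ctr=P+M@np.array([c[2]+c[1]*.0036,.0014,.0036])
    print('fit',c.round(4),'world tilt rad',np.arccos(nrm[2]).round(4),'bar-top centre',ctr.round(4))
E
python3 -c "
from h import *
check('w13')"
```

```text
time: 13.63
tool_pos: [0.5564, 0.0927, 0.0748]
tool_rot: [3.113, 1.489, 0.477]
contact_force: [-7.2, -0.7, 15.6]
finger_gap: 0.149
t 13.63 P [0.5564 0.0927 0.0748] yaw_y -61.01 tilt 4.71 F [-7.2 -0.7 15.6] gap 0.149 q6 0.974
shift cm [ 0.016 -0.     0.193] turn5 [ 0.04  -0.941 -0.025]
fit [-0.0032 -0.0868 -0.0154] world tilt rad 0.0056 bar-top centre [0.5528 0.0892 0.0902]
```

The knob's world tilt is now 0.006 rad, and the bar top is centred on the shaft at z 0.0902. One last holding row, then I'll check it holds steady.

```bash
python3 -m pendant '[[[0.2,0,0.05,0,0,0,1],[0.2,0,0.05,0,0,0,1]]]'; python3 -c "
from h import *
check('w14')
for i in range(12): env.camera('top')
check('w15'); save('scene','s15')
f=np.load('pics/w6.npy')
im=cv2.imread('pics/s15.png');cv2.imwrite('pics/s15c.png',cv2.resize(im[110:290,220:400],None,fx=3.3,fy=3.3,interpolation=cv2.INTER_CUBIC))"
```

```text
time: 13.85
tool_pos: [0.5562, 0.0926, 0.0748]
tool_rot: [3.097, 1.484, 0.461]
contact_force: [-5.4, 0.8, 16.1]
finger_gap: 0.147
t 13.85 P [0.5562 0.0926 0.0748] yaw_y -61.02 tilt 4.97 F [-5.4  0.8 16.1] gap 0.147 q6 0.972
shift cm [ 0.02  -0.001  0.177] turn5 [ 0.038 -0.993 -0.043]
fit [ 0.0057 -0.0843 -0.0154] world tilt rad 0.0063 bar-top centre [0.5525 0.0891 0.0902]
t 14.5 P [0.5563 0.0927 0.0748] yaw_y -61.0 tilt 4.94 F [-5.8 -0.  17.2] gap 0.148 q6 0.972
shift cm [ 0.018 -0.     0.181] turn5 [ 0.041 -0.988 -0.043]
fit [ 0.0144 -0.0828 -0.0155] world tilt rad 0.0127 bar-top centre [0.5526 0.0891 0.0902]
```

View pics/s15c.png

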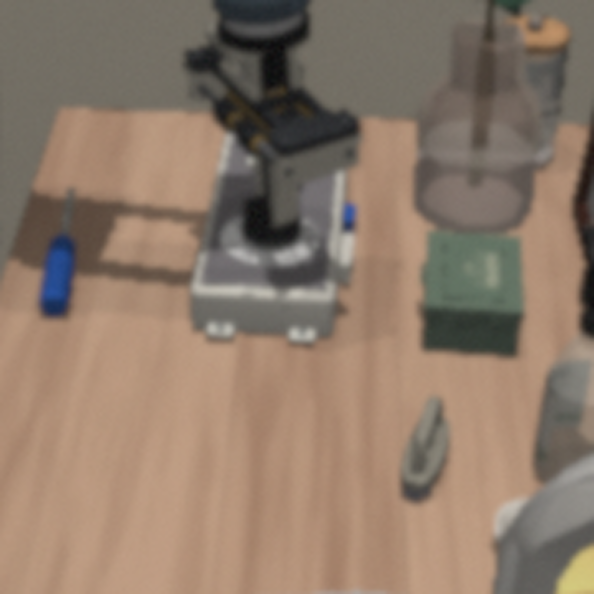

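View pics/w15.png

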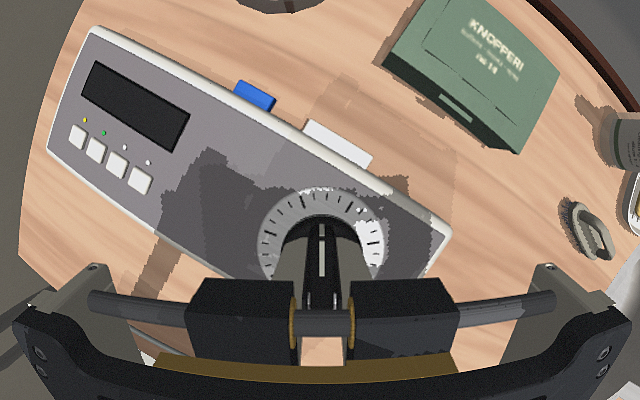

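The hold was steady for 0.65 s: z force 16–17 N, pose still, and the bystanders where they were. Handing in.

```bash
python3 -c "
from rig import env
print(env.close_job()); "
```

```text
the job is handed in; nothing more can be done
None
```

I pressed the dial ring home, fitted the knob onto the D-shaft and pushed it in to the stop. The job was handed in at about 14.5 s with the knob still gripped and held down. No verdict is reported, so what follows rests on my own measurements.

- **Ring:** its top measured about 55 mm before pressing and 49.6 mm after. The fingertips stopped hard at 49.0 mm under about 37 N, and this was done before I picked up the knob.
- **Fit:** I turned the knob by about 74° so its pointer sat at about 29°, on the shaft's flat side. It slid 8 mm down over the shaft with no resistance.
- **Push:** in the last check the bar top was at 90.2 mm, where 90 mm means seated with the shaft fully in. Its centre was within about 1 mm of the shaft axis. Over a 0.65 s check the push stayed at 16–17 N and the pose did not move.
- **Other items:** the screwdriver, brush and tin looked unmoved in the last pictures. The spray bottle is barely in those pictures, but the arm never went near it.

**Checks that disagreed:**
- **Grip off-centre:** I gripped the knob about 4–5 mm off centre along its bar, so the first push tilted it about 0.05 rad. Turning the hand about 5° levelled it; the last two readings were 0.006 and 0.013 rad, against the 0.1 limit.
- **Camera bias:** the wrist camera showed a bias of about 1.5 mm. I cancelled it by measuring the knob and the shaft with the same camera.

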